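# Load the steeping basket with bobbins and close it

## Task

Tip the wooden bobbins out of the aluminium weighing tray into the open clamshell steeping basket, all four of them, and stand the empty tray back upright on the scale's steel plate. Then close the basket: lower its upper half by the bar, keeping hold of it so that it does not drop shut, until the two rims meet all round. Leave the two glass jars where they stand.

Things in the scene. Friction and masses are not known exactly. Their poses are not given: they have to be found in the camera images.
- tray: open aluminium weighing tray, loose, 0.3 kg, floor 150 (x) x 116 (y) x 3 mm; side and rear (-x) walls 40 high; at the front (+x) an open lip, 41 long, slopes up 25 degrees between cheeks. Origin: centre of the underside; z up, x towards the lip. Starts on the scale, bobbins in it. A flat handle tab rises from the rear wall and leans back (away from the lip) 35 degrees from vertical
- tray_grip (a point): grip point in the handle tab (50 wide in y, 10 thick), 28 mm below its upper end, at (-102, 0, 68.5) mm in the tray frame; axes as the tray's. The tab runs straight from (-75, 0, 30) to (-118, 0, 91) mm: long direction (-0.574, 0, 0.819), flat faces look along (0.819, 0, 0.574) of the tray frame
- tray_lip (a point): middle of the lip's edge, at (112, 0, 19) mm in the tray frame; axes as the tray's
- scale: flat black digital scale, fixed to the bench, 200 (x) x 150 (y) x 30 mm high; steel weighing plate 150 x 130 mm, its top 30 mm above the bench. Origin: underside centre. The tray starts on the plate
- scale_plate (a point): centre of the top of the scale's steel plate, where the tray's underside centre belongs; 20 mm along scale +x; axes as the scale's; the tray starts with its lip towards +x
- basket: lower half of the steel clamshell basket, fixed, an open box 140 (x) x 220 (y) x 70 mm high, walls 4 mm. Origin: underside centre, z up; the hinge runs along y on the top of its +x wall, the bar side is -x
- basket_hinge (a point): middle of the hinge line: (70, 0, 70) mm in the basket frame
- lid (a joint): angle of the basket's upper half (an upside-down open box 45 mm deep with a barred top, 0.32 kg) about the hinge, rad: 0 = closed, rims together; grows as it opens upwards and away to 1.85. It stays put when standing wide open, but falls shut under its own weight below about 1.2
- lid_bar (a point): middle of the round steel bar (12 mm thick, 100 long, parallel to the hinge, a bracket at each end) on the upper half's free edge: 185 mm from the hinge along the upper half, 20 mm above its rim plane, 39 mm clear of the edge wall for a finger; axes are the upper half's (y along the bar)
- bobbin0: one of four alike plain wooden bobbins, loose, 62 mm long (x), square ends 30 x 30 mm, 22 mm round waist, about 30 g; origin at its centre
- bobbin1: one of four alike plain wooden bobbins, loose, 62 mm long (x), square ends 30 x 30 mm, 22 mm round waist, about 30 g; origin at its centre
- bobbin2: one of four alike plain wooden bobbins, loose, 62 mm long (x), square ends 30 x 30 mm, 22 mm round waist, about 30 g; origin at its centre
- bobbin3: one of four alike plain wooden bobbins, loose, 62 mm long (x), square ends 30 x 30 mm, 22 mm round waist, about 30 g; origin at its centre
- jar_a: bystander, loose: clear glass jar, 80 mm across, 130 high; origin underside centre; leave it
- jar_b: bystander, loose: amber glass jar, 72 mm across, 110 high; origin underside centre; leave it
Things that resemble listed ones, but are neither listed nor needed, are in the scene too. Leave any black look-alike of the bobbin2 alone.

How it is judged:
On the way, in this order (a step that is already met when the one before it is completed fails the run):
1. the tray has been tipped (more than 35 degrees) over the basket, the basket still open (angle between tray's own z axis and vertical above 0.61 rad and horizontal distance between tray_lip and basket below 0.14 m and value of joint lid above 1 rad), for 0.1 s.
2. the basket is closed with all four bobbins inside (value of joint lid below 0.04 rad and x of bobbin0 in the frame of basket between -0.07 and 0.07 m and y of bobbin0 in the frame of basket between -0.11 and 0.11 m and z of bobbin0 in the frame of basket between 0 and 0.11 m and x of bobbin1 in the frame of basket between -0.07 and 0.07 m and y of bobbin1 in the frame of basket between -0.11 and 0.11 m and z of bobbin1 in the frame of basket between 0 and 0.11 m and x of bobbin2 in the frame of basket between -0.07 and 0.07 m and y of bobbin2 in the frame of basket between -0.11 and 0.11 m and z of bobbin2 in the frame of basket between 0 and 0.11 m and x of bobbin3 in the frame of basket between -0.07 and 0.07 m and y of bobbin3 in the frame of basket between -0.11 and 0.11 m and z of bobbin3 in the frame of basket between 0 and 0.11 m), for 0.2 s.
At the end, for the whole second after the job is handed in: the upper half is closed (under 0.04 rad), all four bobbins lie inside the basket, and the tray stands upright (within 0.08 rad) and still on the scale, its underside centre within 40 mm of the middle of the steel plate (all of step 2 and horizontal distance between tray and scale_plate below 0.04 m and angle between tray's own z axis and vertical below 0.08 rad and height (world z) of tray between 0.024 and 0.04 m and linear speed of tray below 0.02 m/s); the robot touches nothing.
It fails at once if the upper half dropped or slammed (closing faster than 4 rad/s) (velocity of joint lid below -4 rad/s).
It fails at once if a glass jar was pushed more than 30 mm or tipped (distance of jar_a from where it was at the start of the episode above 0.03 m or angle between jar_a's own z axis and vertical above 0.4 rad).
It fails at once if a glass jar was pushed more than 30 mm or tipped (distance of jar_b from where it was at the start of the episode above 0.03 m or angle between jar_b's own z axis and vertical above 0.4 rad).
It also fails if it takes over 72 s, if anything falls off the work surface, if the arm or the gripper's body presses on something with over 40 N, if the wrist force passes 120 N, or if a joint passes its speed limit or range.

## Robot

A 6-joint arm with a two-finger parallel gripper is mounted at the origin on the work surface. World frame = base frame: x ahead of the robot, y to its left, z up, the work surface at z = 0. Lengths are in m, angles in rad, forces in N, time in s.
With the tool pointing down it reaches from about 0.35 to 0.775 m from the base axis. Payload 5.5 kg.
Tool frame: the origin (TCP) lies at the very end of the fingers, on their centre line; the grasp point (between the pads) lies 19 mm behind it; z points along the fingers, y is the line along which they close (so a half turn about z gives the same grasp; the last joint's range is limited). The gripper opens to 85 mm and grips with 20 to 120 N. Pads are 22 mm wide; open, the fingers measure 114 mm over their backs; the gripper's body (76 mm by 85 mm) begins 54 mm behind the grasp point. The pads swing forward as they close: fully open they stand 13 mm farther back than shut.
Start: joints at [1.166, 0.313, 0.046, 1.304, 0, 1.431], TCP at [0.151, 0.555, 0.231] pointing down, gripper open.
Joint ranges: [-2.76, 2.76], [-0.86, 1.69], [-1.03, 1.26], [-2.2, 2.34], [-1.47, 1.5], [-3.14, 3.14]. Speed limits (rad/s): [2.57, 2.57, 3.14, 3.14, 3.14, 3.14].

## Interface

Orientations are given as [roll, pitch, yaw] about the fixed x, y, z axes, in that order (R = Rz(yaw) Ry(pitch) Rx(roll)).
In Python, from rig import move_to, move_l, goto_joints, command_gripper, dwell, ik, read_state, read_camera, PlanningError, finish_job gives the robot as it stands. Calls block until the motion is done:
- move_to(position, orientation): joint-space move of the TCP to a pose.
- move_l(position, max_speed=0.15, attitude=None): straight line of the TCP; attitude=None keeps the orientation; max_speed is the mean speed in m/s.
- goto_joints(angles): joint-space move.
- command_gripper(opening, squeeze=None): finger opening in m; squeeze is the grip in N (None keeps the last); returns when the fingers have stopped.
- dwell(seconds).
- ik(position, orientation): joint angles nearest the present ones, or None.
- read_state(): the state.
- read_camera(name): name is "scene" or "top" or "wrist"; returns a dict with "frame" (384x512x3 uint8, red, green, blue), "z_map" (384x512 float32, m along the optical axis (not along the pixel's ray), 0 where there is no reading), "camera_matrix" (3x3 intrinsics, pixels), "origin" and "attitude" of the camera in the world. Camera axes: x right, y up, looking along -z (the intrinsics and any distortion apply to the point x, -y, -z); pixel columns grow to the right and rows downward; lengths in m; the calibration is good to about 2 mm. The wrist camera is an equidistant fisheye: a pixel r from the principal point sees the ray r / f radians off the axis. A picture is of the moment at which its call begins.
A pose or a line that the arm cannot do raises PlanningError and nothing moves.
- finish_job(): hands the job in; it is judged then, once.
The state is a dict: "t": time; "joint_positions": joint angles; "qd": joint speeds; "effort": joint torques, N m; "tool_pos": TCP position; "orientation": TCP orientation; "contact_force": force on the tool from outside, world axes, zero at the start; "moment": the same for the moment, N m; "opening": finger opening in m; "finger_force": force on a finger pad.
Only numpy, scipy, OpenCV 4.12 (cv2) and the standard library are available. Lean on these libraries where they do the work, as an engineer would, in place of code of your own. Each camera call takes 0.05 s, during which the arm holds its last target. There are 200 camera calls.

## Working session

There is one attempt and no reset: what is moved stays moved. The work goes in short steps, each a Python script; the robot and the scene stay as the last script left them, time stands still between calls to the robot, and variables do not carry over. Pictures are saved under pics/ and viewed, at most 10 in all, crops included, and the job is handed in when it is done.

```bash
mkdir -p pics; ls
cat > h.py <<'E'
import numpy as np, cv2
from rig import *
from scipy.spatial.transform import Rotation as Ro
def snap(n):
    c=read_camera(n); np.savez(f'{n}.npz',**c); return c
def Rc(c):
    a=np.array(c['attitude'],float)
    if a.shape==(3,3): return a
    return Ro.from_euler('xyz',a).as_matrix() if a.size==3 else Ro.from_quat(a).as_matrix()
def cloud(c):
    K=np.array(c['camera_matrix']);z=np.array(c['z_map'])
    v,u=np.mgrid[:z.shape[0],:z.shape[1]]
    p=np.stack([(u-K[0,2])/K[0,0]*z,-(v-K[1,2])/K[1,1]*z,-z],-1)
    P=p@Rc(c).T+np.array(c['origin']); P[z==0]=np.nan
    return P
def save(img,n,box=None,s=1.5):
    if box: img=img[box[1]:box[3],box[0]:box[2]]
    cv2.imwrite(f'pics/{n}.png',cv2.resize(np.ascontiguousarray(img[:,:,::-1]),None,fx=s,fy=s,interpolation=cv2.INTER_CUBIC))
E
python3 - <<'E'
from h import *
for n in('scene','top'):
    c=snap(n); print(n,c['origin'],c['attitude'],c['camera_matrix']); save(c['frame'],n)
print(read_state())
E
```

```text
pics
scene [0.94330759 0.26245183 0.78749492] [ 0.53418715 -0.00917569  1.79062715] [[374.69939025   0.         254.0131343 ]
 [  0.         374.69939025 190.51817851]
 [  0.           0.           1.        ]]
top [0.35111212 0.17016519 0.93620162] [ 0.22202984  0.00487485 -1.52482652] [[438.77435678   0.         254.37979594]
 [  0.         438.77435678 192.49131987]
 [  0.           0.           1.        ]]
{'t': 0.1, 'joint_positions': array([ 1.16637820e+00,  3.13918740e-01,  4.51128207e-02,  1.30359871e+00,
       -2.80210446e-05,  1.43124267e+00]), 'qd': array([ 7.54935776e-04, -2.50417563e-03,  2.42481366e-03, -4.60418489e-06,
        8.44037089e-04,  3.84671350e-04]), 'effort': array([ 3.40754967e-03, -4.81724524e+01,  2.99244726e+01,  1.27212267e-02,
       -1.34988368e-04,  2.00533968e-06]), 'tool_pos': array([0.15033729, 0.55453704, 0.23051005]), 'orientation': array([-3.13999609e+00, -1.95967292e-04,  2.87672805e+00]), 'contact_force': array([0.25994361, 0.03222734, 0.50382372]), 'moment': array([-0.01788433, -0.01728659, -0.065438  ]), 'finger_force': 0.0, 'opening': 0.08562804400045411}
```

View pics/scene.png

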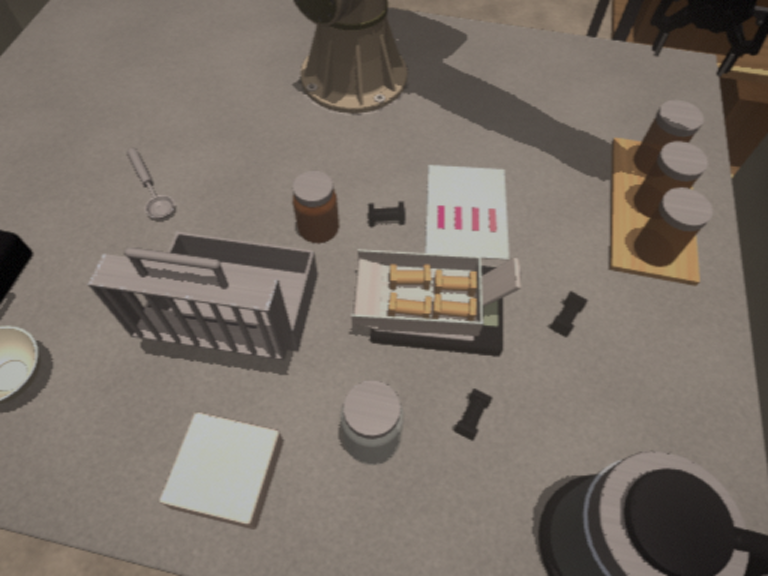

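View pics/top.png

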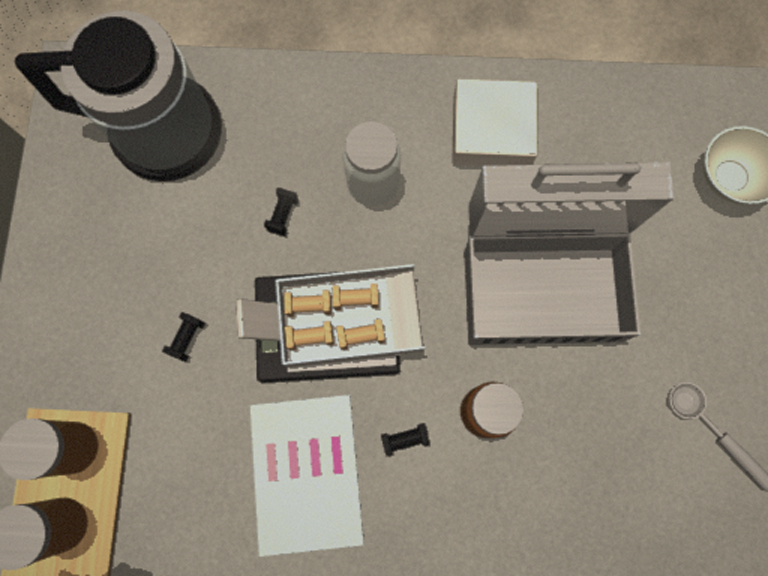

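The top view (768-px scale) shows the tray on the scale, lip to the right at (405,310) and handle tab at (258,320). The basket is at (550,290) with its lid up at the top and the bar at (588,172). The clear jar is at (372,165) and the amber jar at (492,410).

Possible confusions:
- **Bobbins:** the four tan ones in the tray, at (307,302), (357,296), (308,335) and (361,333), are the ones I want. The black ones at (281,212), (185,337) and (405,439) are look-alikes.
- **Bar:** the round bar at (588,172) could be confused with the lid's slats at (550,208).
- **Handle tab:** the tab at (258,320) could be confused with the scale display at (270,347).

Run:
```python
from h import *
c=dict(np.load('top.npz'));P=cloud(c)
save(c['frame'],'crop',(150,100,460,265),2.5)
def rect(n,box,zl,zh):
    u0,v0,u1,v1=box;q=P[v0:v1,u0:u1].reshape(-1,3);q=q[(q[:,2]>zl)&(q[:,2]<zh)]
    r=cv2.minAreaRect((q[:,:2]*1000).astype(np.float32));print(n,len(q),np.round(q.mean(0),4),r);return q
rect('scale',(165,175,290,258),.022,.033)
rect('trayrim',(183,170,290,250),.060,.08)
rect('basketrim',(305,150,435,235),.062,.078)
rect('basketfloor',(305,155,435,230),-.01,.02)
t=rect('tab',(150,190,190,235),.07,.15)
m=t.mean(0);w,V=np.linalg.eigh(np.cov((t-m).T));print(w**.5,V.T,t.min(0),t.max(0))
for n,p in dict(bar=(392,114),barL=(360,119),barR=(422,114),lid1=(325,132),lid2=(440,132),jara=(248,97),jarb=(331,273),lip=(275,205)).items():print(n,np.round(P[p[1],p[0]],4))
s=dict(np.load('scene.npz'));Q=cloud(s)
q=Q[150:200,70:160].reshape(-1,3);q=q[q[:,2]>.25-0.03]
print(len(q),q.mean(0),q.min(0),q.max(0))
for p in [(90,170),(118,176),(146,186),(95,172),(140,182),(65,172),(185,187),(176,230),(92,230)]:print(p,np.round(Q[p[1],p[0]],4))
q=Q[160:210,325:352].reshape(-1,3);q=q[(q[:,2]>.07)];m=q.mean(0);w,V=np.linalg.eigh(np.cov((q-m).T));print(len(q),m,w**.5,V.T,q.min(0),q.max(0))
```

```text
scale 2379 [0.4856 0.262  0.0284] ((503.0985412597656, 260.1426086425781), (148.68112182617188, 198.47354125976562), 6.552884101867676)
trayrim 1235 [0.5081 0.2515 0.0657] ((510.70220947265625, 229.52197265625), (116.8265380859375, 193.76890563964844), 9.09865665435791)
basketrim 1661 [ 0.5954 -0.0489  0.0712] ((569.7294921875, -47.3114013671875), (155.10882568359375, 221.1536102294922), 3.3954734802246094)
basketfloor 7050 [ 0.5689 -0.0634  0.0037] ((575.7373046875, -69.95429992675781), (168.57763671875, 292.06402587890625), 2.5121405124664307)
tab 721 [0.4918 0.3408 0.0993] ((495.6608581542969, 340.7190246582031), (88.1573715209961, 49.1260871887207), 8.93189811706543)
[0.0017979  0.01511185 0.02122948] [[-0.11414536  0.78690206 -0.60642888]
 [-0.98648829 -0.16198758 -0.02451285]
 [-0.11752315  0.59543696  0.7947598 ]] [0.45577399 0.31060463 0.07008475] [0.54292317 0.36741207 0.12451046]
bar [ 0.6461 -0.0397  0.2591]
barL [0.6423 0.0089 0.2418]
barR [ 0.6486 -0.0892  0.2584]
lid1 [0.6278 0.0631 0.2122]
lid2 [ 0.6368 -0.1371  0.2118]
jara [0.7265 0.204  0.1288]
jarb [0.3909 0.0339 0.1097]
lip [0.5264 0.1401 0.0496]
581 [ 0.65449524 -0.03558977  0.25443336] [ 0.6450292  -0.09309832  0.22000211] [0.6613802  0.01818916 0.26401925]
(90, 170) [ 0.6597 -0.0792  0.2591]
(118, 176) [ 0.634  -0.0558  0.2097]
(146, 186) [0.6548 0.0121 0.2329]
(95, 172) [ 0.6597 -0.0715  0.2556]
(140, 182) [ 0.6378 -0.0114  0.2109]
(65, 172) [ 0.5395 -0.3057 -0.0014]
(185, 187) [0.6285 0.0702 0.2087]
(176, 230) [0.6594 0.0397 0.0745]
(92, 230) [ 0.6719 -0.1714 -0.0014]
487 [0.49811244 0.34829317 0.10287849] [0.00200675 0.01496129 0.01803524] [[-0.15947715  0.78309354 -0.60110859]
 [-0.95126131 -0.28470144 -0.11852005]
 [-0.26394877  0.55291011  0.79032997]] [0.46972577 0.32709327 0.07008578] [0.52254852 0.37040695 0.12462661]
```

View pics/crop.png

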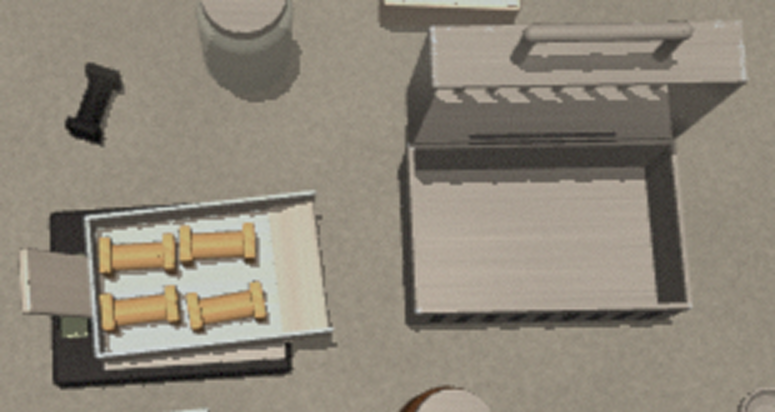

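The crop confirms four tan bobbins in the tray, the lip facing right, the tab at (50,280), and the bar at (605,33) with its brackets. The lid stands at roughly 90°. Next I'll refine the basket pose and check that the arm can reach all the poses.

```bash
cat >> h.py <<'E'
def eul(R): return Ro.from_matrix(R).as_euler('xyz')
def Ry(a): return Ro.from_euler('y',a).as_matrix()
def Rz(a): return Ro.from_euler('z',a).as_matrix()
G=np.array([-.102,0,.0685]); LIP=np.array([.112,0,.019])
# tool axes in the tray frame: z down the tab, y across it
def tool_in_tray(flip):
    z=np.array([.574,0,-.819]);y=np.array([.819,0,.574])*flip
    z/=np.linalg.norm(z);y/=np.linalg.norm(y)
    return np.stack([np.cross(y,z),y,z],1)
def tray_pose(o,yaw,phi,flip,back=.0):   # tray origin, yaw, tip -> TCP pose
    R=Rz(yaw)@Ry(phi); T=R@tool_in_tray(flip)
    return o+R@G+T[:,2]*(.019-back), eul(T)
def from_lip(l,yaw,phi): return l-Rz(yaw)@Ry(phi)@LIP
E
python3 - <<'E'
from h import *
c=dict(np.load('top.npz'));P=cloud(c);Q=cloud(dict(np.load('scene.npz')))
for n,A in(('top',P),('scene',Q)):
    q=A.reshape(-1,3);q=q[np.isfinite(q[:,0])&(q[:,2]>.064)&(q[:,2]<.076)&(q[:,0]>.46)&(q[:,0]<.68)&(q[:,1]<.09)&(q[:,1]>-.19)]
    for lo,hi in((-.15,-.13),(-.06,-.04),(.02,.04)):
        s=q[(q[:,1]>lo)&(q[:,1]<hi)];print(n,'y',lo,'x pct',np.round(np.percentile(s[s[:,0]<.55,0],[2,50,98]),4),np.round(np.percentile(s[s[:,0]>.58,0],[2,50,98]),4))
    for lo,hi in((.51,.53),(.57,.59)):
        s=q[(q[:,0]>lo)&(q[:,0]<hi)];print(n,'x',lo,np.round([s[:,1].min(),s[:,1].max()],4))
    b=A.reshape(-1,3);b=b[(b[:,2]>.235)&(b[:,0]>.6)&(b[:,0]<.7)&(b[:,1]<.1)&(b[:,1]>-.2)]
    print('bar',len(b),np.round([b.mean(0),b.min(0),b.max(0)],4))
    l=A.reshape(-1,3);l=l[(l[:,2]>.1)&(l[:,2]<.18)&(l[:,0]>.6)&(l[:,0]<.72)&(l[:,1]<.1)&(l[:,1]>-.2)]
    if len(l):print('lid',len(l),np.round(np.percentile(l,[2,50,98],axis=0),4))
E
```

```text
top y -0.15 x pct [0.498  0.5004 0.5027] [0.6278 0.6516 0.6794]
top y -0.06 x pct [0.4926 0.4945 0.4969] [0.6292 0.6517 0.6758]
top y 0.02 x pct [0.4874 0.4894 0.4914] [0.6242 0.6456 0.6707]
top x 0.51 [-0.1608  0.0606]
top x 0.57 [-0.1578  0.0636]
bar 534 [[ 0.6482 -0.0402  0.2584]
 [ 0.6408 -0.0956  0.2356]
 [ 0.6569  0.0141  0.2643]]
lid 393 [[ 0.625  -0.1516  0.1011]
 [ 0.6469 -0.1474  0.1367]
 [ 0.6695  0.0692  0.178 ]]
scene y -0.15 x pct [0.5007 0.5047 0.5068] [0.6233 0.6502 0.6755]
scene y -0.06 x pct [0.4945 0.4987 0.5003] [0.6321 0.6608 0.6799]
scene y 0.02 x pct [0.4898 0.4938 0.4955] [0.6281 0.6554 0.6756]
scene x 0.51 [-0.1563  0.0649]
scene x 0.57 [0.0638 0.0681]
bar 517 [[ 0.6544 -0.0358  0.2577]
 [ 0.645  -0.0931  0.2354]
 [ 0.6614  0.0182  0.264 ]]
lid 1246 [[ 0.632  -0.1451  0.1018]
 [ 0.6757 -0.0268  0.1414]
 [ 0.6854  0.0729  0.178 ]]
```

```bash
cat >> h.py <<'E'
T0=np.array([.508,.2465,.0305]); TYAW=-1.412
BK=np.array([.5645,-.0465,0]); BYAW=.061
LP=BK+Rz(BYAW)@np.array([-.008,.062,.105])
PYAW=BYAW-np.pi/2
E
python3 - <<'E'
from h import *
for f in(1,-1):
    print('flip',f)
    def t(n,p):
        j=ik(*p);print(n,np.round(p[0],3),None if j is None else np.round(j,2))
    t('pre',tray_pose(T0,TYAW,0,f,.07));t('grasp',tray_pose(T0,TYAW,0,f));t('up',tray_pose(T0+[0,0,.11],TYAW,0,f))
    for d in(0,20,35,50,65,75,85):t(d,tray_pose(from_lip(LP,PYAW,np.radians(d)),PYAW,np.radians(d),f))
    for y in(BYAW+np.pi/2,BYAW-np.pi/2):
        t('bar',(np.array([.651,-.039,.237]),np.array([np.pi,0,y])));t('end',(np.array([.447,-.055,.072]),np.array([np.pi,0,y])))
E
```

```text
flip 1
pre [0.487 0.376 0.141] [ 0.76  0.76  0.41  1.59 -0.49 -2.45]
grasp [0.494 0.336 0.083] [ 0.71  0.74  0.22  1.4  -0.51 -2.5 ]
up [0.494 0.336 0.193] [ 0.71  0.68  0.38  1.63 -0.51 -2.5 ]
0 [0.54  0.218 0.139] [ 0.51  0.62  0.16  1.4  -0.54 -2.61]
20 [0.542 0.194 0.206] [ 0.33  0.4   0.08  1.33 -0.25 -2.86]
35 [0.544 0.162 0.249] [ 0.15  0.29  0.06  1.34 -0.   -3.06]
50 [0.546 0.119 0.282] [-0.07  0.27  0.09  1.42  0.26  3.01]
65 [0.549 0.07  0.303] [-0.28  0.34  0.15  1.58  0.49  2.75]
75 [0.552 0.035 0.31 ] [-0.41  0.43  0.22  1.72  0.61  2.55]
85 [ 0.554 -0.001  0.31 ] [-0.52  0.56  0.3   1.89  0.7   2.35]
bar [ 0.651 -0.039  0.237] [-0.18  0.47  0.29  1.39  0.    1.33]
end [ 0.447 -0.055  0.072] [-0.3   0.19 -0.53  0.85  0.    1.21]
bar [ 0.651 -0.039  0.237] [-0.18  0.47  0.29  1.39  0.   -1.81]
end [ 0.447 -0.055  0.072] [-0.3   0.19 -0.53  0.85  0.   -1.93]
flip -1
pre [0.487 0.376 0.141] [ 0.76  0.76  0.41  1.59 -0.49  0.7 ]
grasp [0.494 0.336 0.083] [ 0.71  0.74  0.22  1.4  -0.51  0.64]
up [0.494 0.336 0.193] [ 0.71  0.68  0.38  1.63 -0.51  0.64]
0 [0.54  0.218 0.139] [ 0.51  0.62  0.16  1.4  -0.54  0.53]
20 [0.542 0.194 0.206] [ 0.33  0.4   0.08  1.33 -0.25  0.28]
35 [0.544 0.162 0.249] [ 0.15  0.29  0.06  1.34 -0.    0.09]
50 [0.546 0.119 0.282] [-0.07  0.27  0.09  1.42  0.26 -0.14]
65 [0.549 0.07  0.303] [-0.28  0.34  0.15  1.58  0.49 -0.39]
75 [0.552 0.035 0.31 ] [-0.41  0.43  0.22  1.72  0.61 -0.59]
85 [ 0.554 -0.001  0.31 ] [-0.52  0.56  0.3   1.89  0.7  -0.79]
bar [ 0.651 -0.039  0.237] [-0.18  0.47  0.29  1.39  0.    1.33]
end [ 0.447 -0.055  0.072] [-0.3   0.19 -0.53  0.85  0.    1.21]
bar [ 0.651 -0.039  0.237] [-0.18  0.47  0.29  1.39  0.   -1.81]
end [ 0.447 -0.055  0.072] [-0.3   0.19 -0.53  0.85  0.   -1.93]
```

Run:
```python
from h import *
p=tray_pose(T0,TYAW,0,-1,.08); move_to(*p)
g=tray_pose(T0,TYAW,0,-1); command_gripper(.05); move_l(g[0],.12)
s=read_state();print(s['t'],s['contact_force'])
command_gripper(0,100)
s=read_state();print(s['t'],s['opening'],s['finger_force'],s['contact_force'],s['tool_pos']-g[0])
save(snap('scene')['frame'],'grasp',(200,120,400,270),3)
```

```text
2.7833 [-0.31248199 -0.18687904  1.18124912]
3.2333 0.008990678889566414 97.51196622848511 [-0.36304372  2.53820023  1.37592393] [0.00014149 0.00063353 0.00031222]
```

View pics/grasp.png

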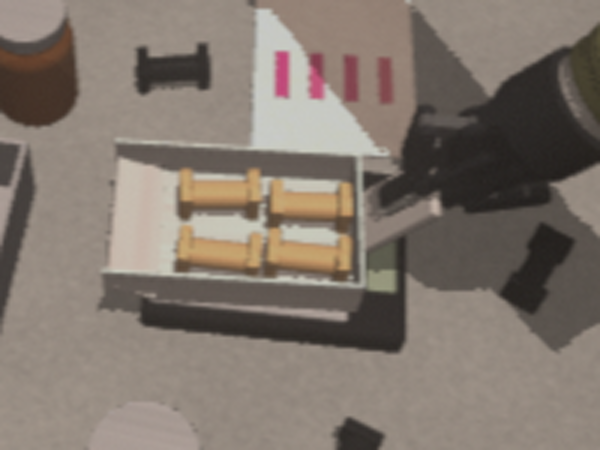

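The tab is clamped at about (400,195): the opening is 9 mm at 98 N, and the bobbins are undisturbed. Lifting, carrying it over, and tipping slowly.

Run:
```python
from h import *
move_l(tray_pose(T0+[0,0,.11],TYAW,0,-1)[0],.12)
s=read_state();print(s['t'],s['opening'],s['contact_force'],s['moment'])
def go(l,d,v):
    p,e=tray_pose(from_lip(l,PYAW,np.radians(d)),PYAW,np.radians(d),-1); move_l(p,v,e)
go(LP+[0,0,.02],0,.12); 
c=snap('top'); save(c['frame'],'carry',(150,90,470,290),2.4)
print(read_state()['t'])
```

```text
4.35 0.00883481259159137 [-0.39906226  0.55988862 -4.27632595] [1.38752885 0.22164668 0.05183631]
5.65
```

View pics/carry.png

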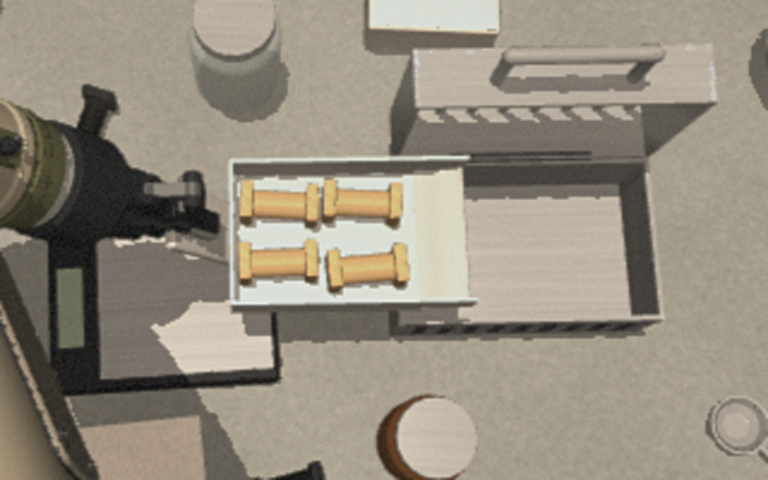

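The tray is level with all four bobbins in it, and its lip at (468,230) is above the basket. The grip looks about 10 mm off the tab centre, so I'll measure that.

Run:
```python
from h import *
P=cloud(dict(np.load('top.npz')));q=P.reshape(-1,3)
q=q[(q[:,2]>.125)&(q[:,2]<.16)&(q[:,0]>.45)&(q[:,0]<.625)&(q[:,1]<.24)&(q[:,1]>0)]
b=from_lip(LP+[0,0,.02],PYAW,0);l=(q-b)@Rz(PYAW)
for lo,hi in((-.06,-.03),(0,.03),(.05,.08),(.09,.1)):
    s=l[(l[:,0]>lo)&(l[:,0]<hi)];print(lo,s[:,1].min(),s[:,1].max())
print(l[:,0].min(),l[:,0].max())
```

```text
-0.06 -0.05884733758492517 0.058576879089404094
0 -0.05856541889577048 0.05795855189924969
0.05 -0.05830998037208144 0.07503281231629028
0.09 -0.05828059876022038 0.057533831232577624
-0.08823760832145339 0.11605796728774177
```

The tray is centred to within 1 mm, so the offset was only perspective. Pouring.

Run:
```python
from h import *
def go(l,d,v):
    p,e=tray_pose(from_lip(l,PYAW,np.radians(d)),PYAW,np.radians(d),-1); move_l(p,v,e)
go(LP,20,.12); go(LP,35,.1)
for d in(45,52,59,66,74,80):
    go(LP,d,.08); print(d,read_state()['contact_force'],read_state()['t'])
dwell(.3)
a=snap('top');b=snap('scene');print(read_state()['t'])
im=np.hstack([a['frame'][60:300,220:470],b['frame'][80:320,20:290]]);save(im,'pour',None,1.5)
```

```text
45 [-0.69353238 -0.24881927 -4.700494  ] 7.5333
52 [ 0.26716453 -0.04713326 -3.2171194 ] 8.0
59 [ 0.58545018  0.03709689 -3.00676314] 8.4667
66 [-0.14281913 -0.47541736 -3.11365399] 8.9333
74 [ 0.10717561  0.37372779 -3.46648992] 9.4417
80 [ 0.34499256  1.01899294 -3.29523835] 9.8583
10.2583
```

View pics/pour.png

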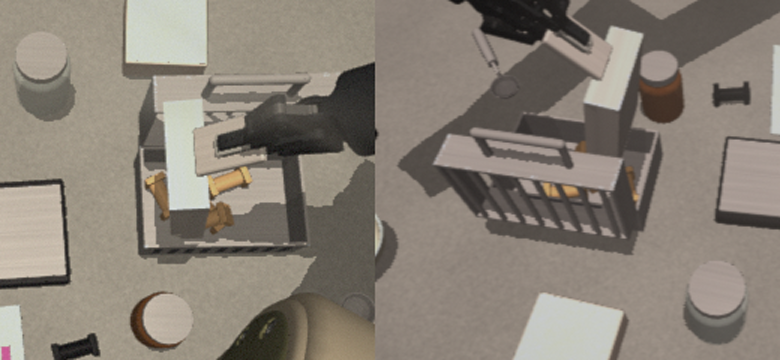

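The tray is nearly vertical. Bobbins lie in the basket at (158,195), (230,182) and (218,216), the fourth hidden by the tray. The wrist load has fallen to the tray's own weight. Now returning the tray.

Run:
```python
from h import *
def go(l,d,v):
    p,e=tray_pose(from_lip(l,PYAW,np.radians(d)),PYAW,np.radians(d),-1); move_l(p,v,e)
go(LP+[0,0,.02],50,.2); go(LP+[0,0,.03],20,.2);go(LP+[0,0,.03],0,.2)
PL=np.array([.5060,.2425,.0315])
p,e=tray_pose(PL+[0,0,.09],TYAW,0,-1);move_l(p,.15,e)
move_l(tray_pose(PL+[0,0,.01],TYAW,0,-1)[0],.1)
z=.01
while z>-.003:
    z-=.001; move_l(tray_pose(PL+[0,0,z],TYAW,0,-1)[0],.02)
    f=read_state()['contact_force'][2]
    if f>-1.0: break
print(z,read_state()['contact_force'],read_state()['t'])
command_gripper(.045); 
move_l(tray_pose(PL,TYAW,0,-1,.09)[0],.15)
b=from_lip(LP,0,0); move_l(np.array([.50,.30,.33]),.25,np.array([np.pi,0,BYAW-np.pi/2]) if ik([.5,.3,.33],[np.pi,0,BYAW-np.pi/2]) is not None and abs(ik([.5,.3,.33],[np.pi,0,BYAW-np.pi/2])[5]-read_state()['joint_positions'][5])<1.6 else np.array([np.pi,0,BYAW+np.pi/2]))
print(read_state()['t'],read_state()['orientation'],read_state()['joint_positions'])
a=snap('top');c=snap('scene')
save(np.hstack([a['frame'][110:265,150:450],c['frame'][120:275,50:350]]),'placed',None,1.33)
P=cloud(a);q=P.reshape(-1,3);q=q[(q[:,2]>.062)&(q[:,2]<.08)&(q[:,0]>.4)&(q[:,0]<.6)&(q[:,1]<.32)&(q[:,1]>.1)]
print(cv2.minAreaRect((q[:,:2]*1000).astype(np.float32)))
fl=P.reshape(-1,3);l=(fl-PL)@Rz(TYAW);m=(abs(l[:,0])<.06)&(abs(l[:,1])<.045)&(l[:,2]<.02);A=np.c_[l[m,:2],np.ones(m.sum())];print('floor fit',np.linalg.lstsq(A,fl[m,2],rcond=None)[0])
```

```text
-0.002 [-2.16813663  1.98875601  5.73335467] 17.05
20.1417 [-3.14030287e+00  4.97798222e-04  1.63238515e+00] [ 4.03053457e-01  3.28874973e-01  3.05707839e-01  1.54901121e+00
 -3.71511253e-05  1.91226131e+00]
((511.77374267578125, 205.048583984375), (116.84207916259766, 156.5601043701172), 8.97615909576416)
floor fit [ 0.00145619 -0.00010692  0.03275261]
```

View pics/placed.png

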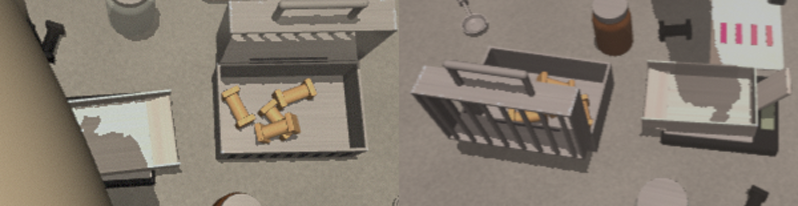

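The tray is flat on the plate and empty. All four bobbins are in the basket, at (237,107), (295,92), (275,113) and (277,128) in the left view. Next is the bar.

```bash
cat >> h.py <<'E'
H=BK+Rz(BYAW)@np.array([.07,0,.07])
def barp(th,dr=0):
    u=Rz(BYAW)@np.array([-.185*np.cos(th)+.02*np.sin(th),0,.185*np.sin(th)+.02*np.cos(th)])
    n=np.linalg.norm(u); return H+u*(n+dr)/n, u/n
RD=Ro.from_euler('xyz',[np.pi,0,np.pi/2]).as_matrix()
def barpose(th,dr=0,k=.5):
    b,u=barp(th,dr); a=k*(1.57-th); T=Rz(BYAW)@Ry(-a)@RD
    return b+T[:,2]*.019, eul(T)
E
python3 - <<'E'
from h import *
print([ik(*barpose(t)) is not None for t in np.linspace(1.6,-.03,12)])
p,e=barpose(1.56)
move_l(p+[0,0,.07],.25,e); command_gripper(.04); move_l(p,.1)
s=read_state();print(s['t'],s['contact_force'],s['tool_pos'],p)
command_gripper(0,25)
s=read_state();print(s['t'],s['opening'],s['finger_force'],s['contact_force'],s['moment'],s['tool_pos'])
c=snap('scene');save(c['frame'],'bar',(50,110,220,250),3)
E
```

```text
[True, True, True, True, True, True, True, True, True, False, False, False]
22.9667 [-1.03289361  0.65938476  0.37033006] [ 0.65276636 -0.04119775  0.23695414] [ 0.6524327  -0.04112944  0.23620538]
23.325 0.010733955911299008 24.479658007621765 [ 0.24204949 -0.30324884  3.45314153] [0.03787345 0.0475713  0.02060337] [ 0.6529387  -0.04122098  0.23715447]
```

View pics/bar.png

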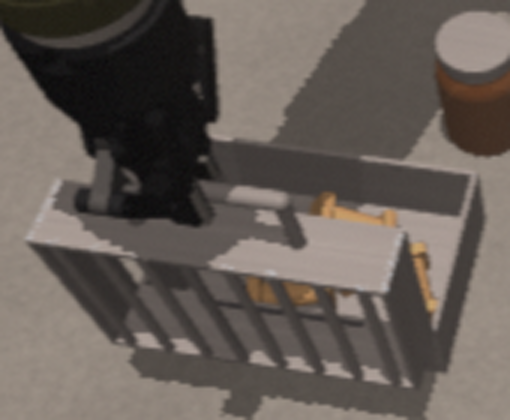

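The fingers hold the bar at (170,195), at 10.7 mm and 24 N. The half-tilt schedule is out of reach near closed, so I'll pick a smaller tilt and close with a force-guided arc.

Run:
```python
from h import *
for k in(.4,.3,.2,.1,0):
    js=[ik(*barpose(t,0,k)) for t in np.linspace(1.56,-.04,17)]
    ok=all(j is not None for j in js);print(k,ok)
    if ok:break
dr=.0; log=[]
ths=list(np.linspace(1.5,.05,22))+[.02,0,-.01,-.02,-.03]
for i,t in enumerate(ths):
    p,e=barpose(t,dr,k); move_l(p,.08 if t>.06 else .03,e)
    s=read_state();F=s['contact_force'];u=barp(t)[1];fr=F@u
    tan=np.cross(u,Rz(BYAW)@np.array([0,1.,0]))
    log.append((round(t,2),round(fr,1),round(F@tan,1),round(dr*1e3,2),round(s['opening']*1e3,1)))
    dr+=np.clip(fr*1.5e-4,-.001,.001)
    if np.linalg.norm(F)>35 or (t<.03 and F[2]>8): break
for l in log:print(*l)
s=read_state();print(s['t'],s['contact_force'],s['tool_pos'])
c=snap('scene');a=snap('top');P=cloud(a)
save(np.hstack([a['frame'][60:300,150:450],c['frame'][80:320,20:320]]),'closed',None,1.33)
```

```text
0.4 False
0.3 True
1.5 4.6 -0.7 0.0 11.0
1.43 4.3 -0.8 0.7 11.3
1.36 3.4 -1.2 1.33 11.2
1.29 2.8 -0.4 1.84 10.8
1.22 0.8 -0.6 2.26 10.8
1.15 0.9 -0.4 2.38 10.5
1.09 1.0 0.3 2.5 11.2
1.02 1.4 -0.6 2.65 11.2
0.95 0.9 -0.0 2.86 10.7
0.88 1.1 0.7 3.0 11.0
0.81 1.0 -0.6 3.17 11.0
0.74 -0.3 0.2 3.33 11.0
0.67 -0.3 0.0 3.28 11.3
0.6 -0.0 1.3 3.23 11.1
0.53 -0.2 1.2 3.23 10.7
0.46 -0.4 1.5 3.19 11.0
0.4 1.4 0.7 3.13 10.9
0.33 -0.4 1.0 3.34 10.9
0.26 -1.8 1.0 3.28 11.1
0.19 1.1 0.2 3.01 10.8
0.12 -1.3 2.2 3.17 10.8
0.05 -1.2 0.1 2.97 10.7
0.02 -0.1 -1.1 2.79 11.0
0 9.7 -18.1 2.78 11.6
31.0083 [-7.88780825  2.92705971 19.08561418] [ 0.45720606 -0.05336083  0.07545459]
```

View pics/closed.png

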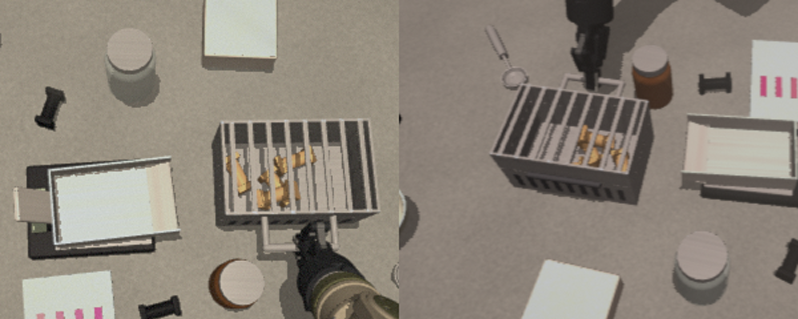

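The lid is down with 19 N of contact, the bobbins are visible under the bars at (240,170) and (280,175), and the jars haven't moved. Releasing, backing off and checking.

Run:
```python
from h import *
command_gripper(.03); s=read_state()
z=Ro.from_euler('xyz',s['orientation']).as_matrix()[:,2]
move_l(s['tool_pos']-z*.1,.15); s=read_state(); move_l(s['tool_pos']+[-.02,0,.12],.2)
dwell(.3);a=snap('top');P=cloud(a).reshape(-1,3);c=snap('scene');Q=cloud(c).reshape(-1,3)
for n,A in(('top',P),('scene',Q)):
    l=(A-BK)@Rz(BYAW);m=(l[:,2]>.105)&(l[:,2]<.135)&(abs(l[:,0])<.06)&(abs(l[:,1])<.1)
    B=np.c_[l[m,:2],np.ones(m.sum())];print(n,'lid top slope/height',m.sum(),np.linalg.lstsq(B,l[m,2],rcond=None)[0])
    m=(l[:,2]>.08)&(l[:,2]<.11)&(l[:,0]<-.1)&(l[:,0]>-.14)&(abs(l[:,1])<.05);print('bar top z',np.percentile(l[m,2],95))
    def rect(q):return cv2.minAreaRect((q[:,:2]*1000).astype(np.float32))
    r=A[(A[:,2]>.062)&(A[:,2]<.08)&(A[:,0]>.4)&(A[:,0]<.6)&(A[:,1]<.37)&(A[:,1]>.1)];print('tray',rect(r))
    fl=(A-[.506,.2425,.03])@Rz(TYAW);m=(abs(fl[:,0])<.06)&(abs(fl[:,1])<.045)&(fl[:,2]<.02);print('floor',np.linalg.lstsq(np.c_[fl[m,:2],np.ones(m.sum())],fl[m,2],rcond=None)[0])
s=read_state();print(s['t'],s['contact_force'],s['tool_pos'])
save(a['frame'],'final')
```

```text
top lid top slope/height 2042 [ 0.00039251 -0.0004468   0.11519085]
bar top z 0.09810323989542771
tray ((508.4632568359375, 226.1749725341797), (117.181396484375, 199.24423217773438), 8.976226806640625)
floor [ 0.00149207 -0.00048591  0.00277972]
scene lid top slope/height 1500 [-4.84648372e-05  9.09135599e-04  1.15187703e-01]
bar top z 0.09770831185653552
tray ((510.01959228515625, 233.6872100830078), (119.56570434570312, 204.8376007080078), 9.541765213012695)
floor [ 0.00097445 -0.00064246  0.00303721]
33.4083 [-0.05470225  0.46275413  0.90928779] [ 0.3896871  -0.05572537  0.2810055 ]
```

View pics/final.png

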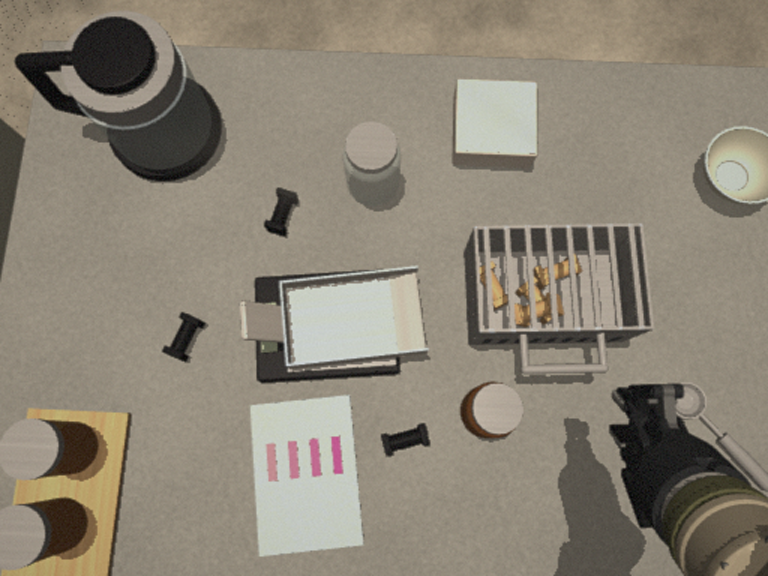

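The final picture shows the basket closed, with its top flat at 115 mm. The bobbins are inside at about (530,290), the empty tray is level on the plate at (350,320), and both jars are where they started. The gripper is clear of everything.

```bash
python3 -c "
from rig import *
print(finish_job())"
```

```text
the job is handed in; nothing more can be done
None
```

The job is handed in at about 33 s of the 72 s limit: all four bobbins are in the closed basket, the empty tray stands level on the scale plate, and the jars were not moved; `finish_job()` returned no verdict.

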